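Board load test: slide to the contacts, three clicks, hold

TASK

Push the board carrier along its rail to the next station, where it clicks in with the board under the contact head. Only then turn the black switch on the grey step-load box clockwise three clicks from off, to the third load step (the last green dot) and never on to the fourth, which overloads the board. The switch springs back to off when let go, so finish while still holding it at the third step, and leave the loose things on the bench where they are.

Things in the scene. Friction and masses are not known exactly. Their poses are not given: they have to be found in the camera images.
- test_rail: board test rail screwed to the bench: aluminium base 150 (x) x 370 (y, from -200 to +170) x 10, steel rail along its y, rail top 24 high. Origin on the bench under the rail's centre line, z up, yaw within 0.25 rad. The carrier is pushed towards +y. A spring roller catch in a dark housing (x -74 to -62, 30 high) stands beside the rail at y = +15
- contact_head (a point): top centre of the contact head: an aluminium arm 40 wide (rail's y = +30 to +70), top 102 above the bench, reaching over the rail from a column on the rail's +x side, with brass spring wipers under it. Nothing to do to it; axes as the rail's
- carrier (a joint): slide of the board carrier along the rail's +y (m): 0 at the loading end (starts 0 to 0.05), 0.130 clicked in at the test station, 0.200 far end stop. About 1 N of friction; stays where left. From 0.114 the catch resists with up to 7 N, from 0.125 it pulls the carrier on to 0.130; the same again when pushed past, and beyond 0.136 the carrier has run out of the station
- carrier_knob (a point): top centre of the carrier's upright black push knob (round, 20 in diameter, straight-sided 51 to 78 above the bench) on a tongue 40 wide, level with the plate, at the trailing (-y) end, 72 from the carrier's centre. The carrier is an aluminium plate 90 (x) x 120 (y), top 40 above the bench, with a green board on it, 50 high. Axes as the rail's; it travels along their +y
- test_stop (a point): fixed point: where carrier_knob stands when the carrier has clicked in at the test station
- load_box: grey step-load box screwed to the bench, 150 x 150 x 72, beige top panel, black heat-sink fins out to x = +115, four binding posts 93 high along x = +56. Origin on the bench under the case's centre, z up, yaw within 0.45 rad. Six dots round the switch: white is off, three green are steps 1 to 3, two red steps 4 and 5
- load_knob (a joint): turn of the load switch (rad), clockwise seen from above: 0 at off (start, a stop), a notch every 24 degrees: step 1 at 0.419, step 2 at 0.838, step 3 at 1.257, step 4 at 1.676, step 5 at 2.094 (the end). A spring returns it to off from any step when let go. Turning takes 0.04 to 0.12 N m; the torque falls towards each notch and jumps up by 0.05 N m on leaving it
- load_knob_grip (a point): on the switch's axis, 95.5 above the bench, where to grip. The switch is a black bar handle 48 long, 13 wide, top 107.5 above the bench, on a disc 48 in diameter, top 79.5. The point turns with it: x along the bar towards the white pointer, z up. The axis stands 18 from the box's origin towards the box's -x
- screwdriver: orange-handled screwdriver, 170 long, handle 26 in diameter, lying on the bench in front of the load box (robot's side); origin at mid length on its underside, x along the blade
- spanner: steel spanner, 150 long, 8 high, lying on the bench on the robot's side of the test rail; origin at mid length on its underside, x along it
- spare_board: loose green circuit board 74 x 100 x 4 with parts up to 11 high, on the bench beyond the test rail; origin at the centre of its underside
- solder_reel: grey metal solder reel standing on its flange, 60 in diameter, 43 high, behind the load box; origin at the centre of its underside
- parts_tray: blue open tray 85 x 120 x 28 with small hardware, on the bench beyond the test rail; origin at the centre of its underside
- multimeter: yellow handheld multimeter 150 x 75 x 45 lying on its back to the right of the load box; origin at the centre of its underside
- cleaner_bottle: white plastic bottle with blue cap, 50 in diameter, 100 high, at the back of the bench; origin at the centre of its underside
- tape_roll: amber roll of tape lying flat, 90 in diameter, 20 high, near the robot; origin at the centre of its underside

How it is judged:
By the outcome, as a careful person would: the job done as asked, in the order asked, and still so for the second after the job is handed in, while the arm keeps its last pose, push and grip.
It also fails if it takes over 51 s, if anything falls off the work surface, if the arm or the gripper's body presses on something with over 40 N, if the wrist force passes 120 N, or if a joint passes its speed limit or range.

ROBOT

A 6-joint arm with a two-finger parallel gripper is mounted at the origin on the work surface. World frame = base frame: x ahead of the robot, y to its left, z up, the work surface at z = 0. Lengths are in mm, angles in rad, forces in N, time in s.
With the tool pointing down it reaches from about 300 to 775 mm from the base axis. Payload 14.6 kg.
Tool frame: the origin (TCP) lies on the centre line of the jaws, within the pads' length; the fingertips stand 19 mm ahead of it and the grasp point (between the pads) is the TCP (bot.tip_reach is the distance from the TCP to the fingertips, in mm); z points along the fingers, y is the line along which they close (so a half turn about z gives the same grasp; the last joint's range is limited). The gripper opens to 85 mm and grips with 20 to 120 N. Pads are 22 mm wide; open, the fingers measure 114 mm over their backs; the gripper's body (76 mm by 85 mm) begins 54 mm behind the grasp point. The pads swing forward as they close: fully open they stand 13 mm farther back than shut.
Start: joints at [-1.4, 0.3, 1.521, -0, 1.321, -0.067], TCP at [129.554, -534.514, 250.281] pointing down, gripper open.
Joint ranges: [-3.03, 3.03], [-0.79, 2.21], [0.23, 2.52], [-1.04, 4.18], [0, 3.07], [-2.55, 2.55]. Speed limits (rad/s): [2.22, 2.22, 2.57, 3.14, 3.14, 3.14].

INTERFACE

Orientations are given as a unit quaternion [w, x, y, z].
In Python, from rig import bot gives the robot as it stands. Calls block until the motion is done:
- bot.move_to(position, orientation): joint-space move of the TCP to a pose.
- bot.servo_line(position, attitude=None, speed=150, until_force=None): straight line of the TCP; attitude=None keeps the orientation; speed is the mean speed in mm/s. With until_force (N) it stops when the force on the tool has changed by that much, and returns True; else False.
- bot.move_joints(angles): joint-space move.
- bot.move_gripper(opening, grip_force=None): finger opening in mm; grip_force is the grip in N (None keeps the last); returns when the fingers have stopped.
- bot.dwell(seconds).
- bot.ik(position, orientation): joint angles nearest the present ones, or None.
- bot.read_state(): the state.
- bot.read_camera(name): name is "side" or "top" or "wrist"; returns a dict with "image" (420x560x3 uint8, blue, green, red), "depth" (420x560 float32, mm along the optical axis (not along the pixel's ray), 0 where there is no reading), "fovy" (degrees; the focal length in pixels is half the picture's height over the tangent of half this angle, whatever the lens; pixels are square), "cx", "cy" (the principal point, pixels), "eye" and "attitude" of the camera in the world; the wrist camera has in their place "mount" (4x4, takes a point from camera to tool coordinates, whose origin is the TCP and whose axes are the flange's). Camera axes: x right, y down, z forward; pixel columns grow to the right and rows downward; lengths in mm; the calibration is good to about 2 mm. The wrist camera is an equidistant fisheye: a pixel r from the principal point sees the ray r / f radians off the axis. A picture is of the moment at which its call begins: read the wrist's pose just before it.
A pose or a line that the arm cannot do raises bot.MotionError and nothing moves.
- bot.finish_job(): hands the job in; it is judged then, once.
The state is a dict: "clock": time; "joint_positions": joint angles; "qvel": joint speeds; "effort": joint torques, N m; "ee_pos": TCP position; "tool_rot": TCP orientation; "ft_force": force on the tool from outside, world axes, zero at the start; "moment": the same for the moment, N m; "grip_width": finger opening in mm; "grip_force": force on a finger pad.
Only numpy, scipy, OpenCV 4.12 (cv2) and the standard library are available. Lean on these libraries where they do the work, as an engineer would, in place of code of your own. Each camera call takes 0.05 s, during which the arm holds its last target. There are 200 camera calls.

## Working session

There is one attempt and no reset: what is moved stays moved. The work goes in short steps, each a Python script; the robot and the scene stay as the last script left them, time stands still between calls to the robot, and variables do not carry over. Pictures are saved under pics/ and viewed, at most 10 in all, crops included, and the job is handed in when it is done.

```bash
mkdir -p pics; ls
cat > h.py <<'E'
import numpy as np, cv2
from rig import bot
from scipy.spatial.transform import Rotation as R
def rot(q): return R.from_quat([q[1],q[2],q[3],q[0]]).as_matrix()
def quat(M): x,y,z,w=R.from_matrix(M).as_quat(); return [w,x,y,z]
def down(yaw): # tool z down, tool x along yaw
    c,s=np.cos(yaw),np.sin(yaw); return quat(np.array([[c,s,0],[s,-c,0],[0,0,-1]]))
def cloud(c):
    h,w=c["depth"].shape; f=h/2/np.tan(np.radians(c["fovy"])/2)
    u,v=np.meshgrid(np.arange(w),np.arange(h)); z=c["depth"]
    P=np.stack([(u-c["cx"])/f*z,(v-c["cy"])/f*z,z],-1)
    A=np.array(c["attitude"]); A=rot(A) if A.size==4 else A.reshape(3,3)
    W=P@A.T+np.array(c["eye"]); W[z==0]=np.nan; return W
E
python3 - <<'E'
from h import *
s=bot.read_state(); print(s)
for n in("top","side"):
    c=bot.read_camera(n); print(n,{k:v for k,v in c.items() if k not in("image","depth")})
    cv2.imwrite(f"pics/{n}.png",cv2.resize(c["image"],(800,600),interpolation=cv2.INTER_CUBIC)); np.savez(f"{n}.npz",W=cloud(c),im=c["image"])
E
```

```text
pics
{'clock': 0.0, 'joint_positions': array([-1.39958985e+00,  3.00493313e-01,  1.52159487e+00, -2.02106561e-05,
        1.32068728e+00, -6.66147885e-02]), 'qvel': array([-0.00080665,  0.00023543,  0.00146456,  0.00154508, -0.00081833,
       -0.00081392]), 'effort': array([ 1.04001869e-03, -5.43507671e+01, -3.61795950e+01,  4.30407880e-06,
        4.02708669e-03, -4.43062120e-06]), 'ee_pos': array([ 129.52069545, -534.31248245,  249.70328156]), 'tool_rot': array([-5.90082963e-04,  9.92937986e-01,  1.18633070e-01, -4.06898738e-05]), 'ft_force': array([0.23638615, 0.40509699, 0.03911476]), 'moment': array([-0.01542043, -0.01971948,  0.05339104]), 'grip_force': 0.0, 'grip_width': 85.16191801857686}
top {'fovy': 44.846479745532754, 'cx': 279.9794926388711, 'cy': 202.8493477491377, 'eye': array([ 431.8082779 ,  -70.75117172, 1459.01429801]), 'attitude': array([-0.03519668,  0.7116301 , -0.70021342,  0.04522122])}
side {'fovy': 44.089911092161984, 'cx': 274.8750095202714, 'cy': 213.22635809576894, 'eye': array([ 117.55162072,  801.8473306 , 1095.80586786]), 'attitude': array([ 0.09329133, -0.22169982,  0.89996053, -0.3636165 ])}
```

View pics/top.png

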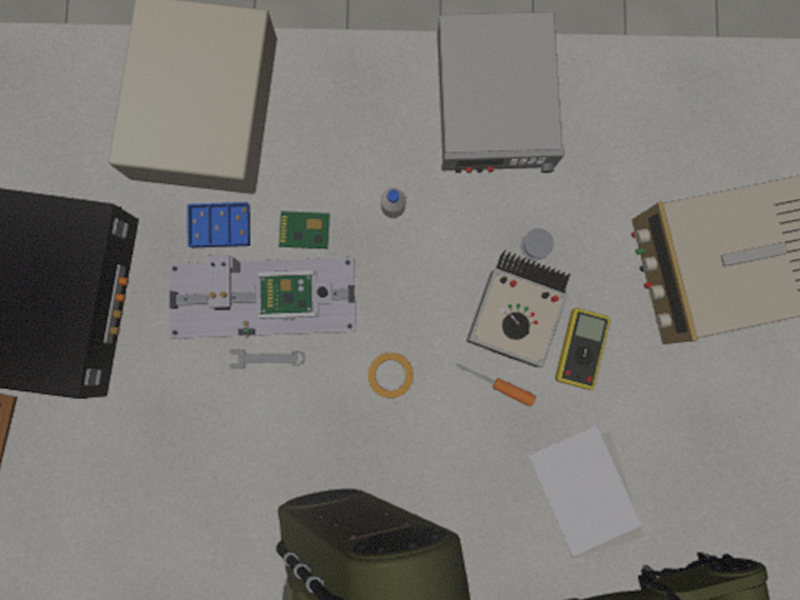

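View pics/side.png

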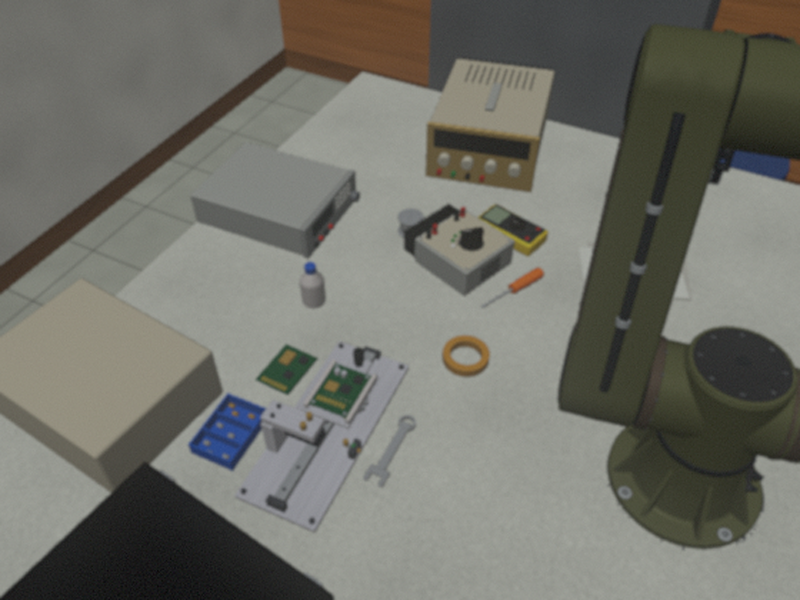

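Top view: rail at about (170–355, 257–337), carrier knob (322,292), contact head (220,285), load box (518,310) with switch (515,323). All given in 800-px scale. I'll enlarge both.

Run:
```python
from h import *
im=np.load("top.npz")["im"]
a=im[172:242,112:256]; b=im[172:262,322:412]
cv2.imwrite("pics/a.png",cv2.resize(a,None,fx=5.5,fy=5.5,interpolation=cv2.INTER_CUBIC))
cv2.imwrite("pics/b.png",cv2.resize(b,None,fx=6.5,fy=6.5,interpolation=cv2.INTER_CUBIC))
```

```text
(no output)
```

View pics/a.png

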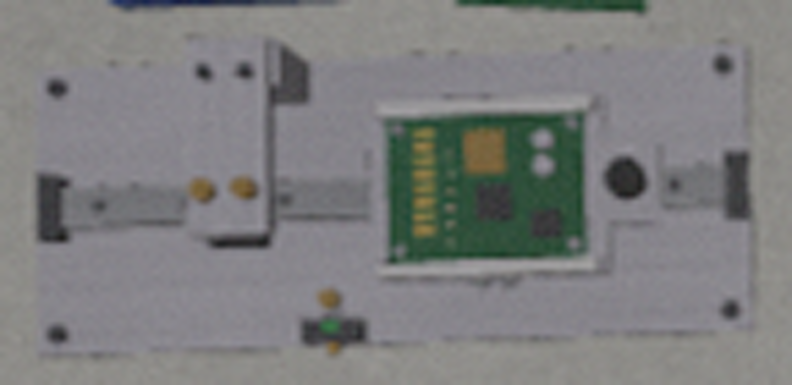

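View pics/b.png

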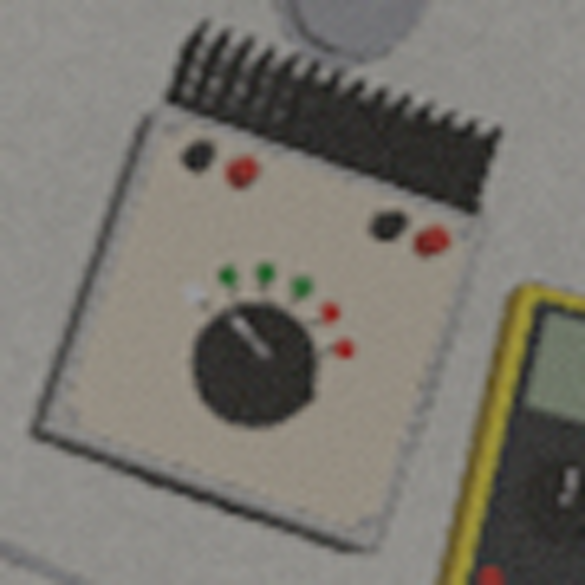

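Crop a: base corners (40,70),(745,45),(750,327),(40,353), push knob top (626,178). Crop b: panel corners (150,112),(480,212),(372,550),(38,430), dots white (194,295), green (228,276),(265,273),(302,288), red (330,313),(345,348), switch about (255,363).

```bash
cat >> h.py <<'E'
def onplane(c,uv,z):
    f=210/np.tan(np.radians(c["fovy"])/2); uv=np.atleast_2d(uv).astype(float)
    d=np.c_[(uv[:,0]-c["cx"])/f,(uv[:,1]-c["cy"])/f,np.ones(len(uv))]@rot(c["attitude"]).T
    e=np.array(c["eye"]); return e+d*((z-e[2])/d[:,2])[:,None]
TOP=dict(fovy=44.846479745532754,cx=279.9794926388711,cy=202.8493477491377,eye=np.array([431.8082779,-70.75117172,1459.01429801]),attitude=np.array([-0.03519668,0.7116301,-0.70021342,0.04522122]))
E
python3 - <<'E'
from h import *
np.set_printoptions(precision=1,suppress=True)
A=lambda p:(np.array(p)+.5)/5.5-.5+[112,172]
B=lambda p:(np.array(p)+.5)/6.5-.5+[322,172]
def fit(P,Q): # planar rigid Q(local)->P
    P=P[:,:2];Q=np.array(Q,float);p=P-P.mean(0);q=Q-Q.mean(0)
    a=np.arctan2((q[:,0]*p[:,1]-q[:,1]*p[:,0]).sum(),(q*p).sum());M=np.array([[np.cos(a),-np.sin(a)],[np.sin(a),np.cos(a)]])
    t=P.mean(0)-M@Q.mean(0); return a,t,(P-(Q@M.T+t))
W=onplane(TOP,A([(40,70),(745,45),(750,327),(40,353)]),10)
a,t,r=fit(W,[(75,170),(75,-200),(-75,-200),(-75,170)]); print("rail",a,t,r.ravel())
k=onplane(TOP,A([(626,178)]),78)[0]; M=np.array([[np.cos(a),-np.sin(a)],[np.sin(a),np.cos(a)]])
print("knob",k,"local",M.T@(k[:2]-t))
ch=onplane(TOP,A([(190,45),(268,42),(270,232),(188,235)]),102); print("head local",((ch[:,:2]-t)@M).ravel())
W=onplane(TOP,B([(150,112),(480,212),(372,550),(38,430)]),72)
b,tb,r=fit(W,[(75,75),(75,-75),(-75,-75),(-75,75)]); Mb=np.array([[np.cos(b),-np.sin(b)],[np.sin(b),np.cos(b)]])
print("box",b,tb,r.ravel(),"axis",tb+Mb@[-18,0])
D=onplane(TOP,B([(194,295),(228,276),(265,273),(302,288),(330,313),(345,348)]),72)[:,:2]
from scipy.optimize import least_squares
s=least_squares(lambda x:np.hypot(*(D-x[:2]).T)-x[2],[*(tb+Mb@[-18,0]),35]).x
ang=np.arctan2(*(D-s[:2]).T[::-1]);print("dots circle",s,ang,ang-b,np.diff(ang))
n=onplane(TOP,B([(255,363)]),82);print("knob c",n, "pointer",onplane(TOP,B([(237,318),(267,355)]),107.5))
for n in("top","side"):
    z=np.load(n+".npz")["W"].reshape(-1,3)
    m=np.hypot(*(z[:,:2]-k[:2]).T)<14; q=z[m&(z[:,2]>66)]; print(n,"pushknob pts",len(q),q.mean(0) if len(q) else"",np.nanmax(z[m][:,2]))
    m=np.hypot(*(z[:,:2]-s[:2]).T)<32; q=z[m&(z[:,2]>100)&(z[:,2]<115)]
    if len(q)>3:
        u,S,v=np.linalg.svd(q[:,:2]-q[:,:2].mean(0)); print(n,"bar",len(q),q.mean(0),v[0],np.arctan2(v[0,1],v[0,0]),np.ptp((q[:,:2]-q[:,:2].mean(0))@v.T,axis=0))
E
```

```text
rail 0.05216511697341434 [578.5 200.6] [-1.4 -2.1 -1.   1.   1.2  2.9  1.2 -1.8]
knob [584.2  59.6  78. ] local [  -1.6 -141.1]
head local [ 68.4  67.7  68.6  29.7 -24.7  29.7 -24.8  69.3]
box -0.31485270960278605 [ 542.7 -313.5] [-4.7 -1.5  1.4  1.1  0.9  1.5  2.4 -1. ] axis [ 525.6 -308. ]
dots circle [ 525.9 -311.2   38.8] [ 0.7  0.3 -0.1 -0.5 -1.  -1.4] [ 1.   0.6  0.2 -0.2 -0.6 -1.1] [-0.4 -0.4 -0.4 -0.4 -0.4]
knob c [[ 525.9 -309.6   82. ]] pointer [[ 542.6 -297.8  107.5]
 [ 527.6 -310.1  107.5]]
top pushknob pts 45 [586.3  61.8  77. ] 84.26101557112361
top bar 95 [ 526.9 -308.3  107.6] [-0.7 -0.7] -2.4186315826610754 [47.1 14. ]
side pushknob pts 39 [584.4  65.9  76.5] 82.29569022098883
side bar 74 [ 526.1 -303.3  106. ] [0.7 0.7] 0.7261256768960297 [48.3 17.2]
```

Run:
```python
from h import *
np.set_printoptions(precision=2,suppress=True)
q=down(0.052+np.pi/2); p=np.array([585,60.5])
bot.move_to([*p,180],q); print(bot.read_state()["clock"])
bot.move_gripper(50,25)
print(bot.servo_line([*p,70],until_force=10,speed=120))
s=bot.read_state(); print(s["clock"],s["ee_pos"],s["ft_force"]); f0=s["ft_force"]
bot.move_gripper(10,25)
s=bot.read_state(); print(s["clock"],s["ee_pos"],s["ft_force"],s["moment"],s["grip_width"],s["grip_force"])
```

```text
2.7583
False
4.2667 [585.41  60.53  70.8 ] [-0.57 -0.23 -0.62]
4.6417 [584.89  60.52  70.64] [-5.14  0.12  5.76] [-0.05  0.72  0.02] 19.067218334826645 24.291246430948377
```

Run:
```python
from h import *
np.set_printoptions(precision=2,suppress=True)
d=np.array([-np.sin(.052),np.cos(.052)]); n=np.array([d[1],-d[0]]); p0=np.array([585,60.5])
for t in [60,95]+list(np.arange(98,126,2)):
    bot.servo_line([*(p0+d*t),70],speed=80 if t<97 else 30)
    if t>97: bot.dwell(.1)
    s=bot.read_state(); f=s["ft_force"][:2]; e=s["ee_pos"][:2]-p0
    print(t,round(s["clock"],2),"along %.2f lat %.2f F %.2f lat %.2f"%(e@d,e@n,f@d,f@n),"Fz %.1f"%s["ft_force"][2])
    if t>97 and f@d>1.5 : break   # catch now pulling forward
c=bot.read_camera("top"); cv2.imwrite("pics/c.png",cv2.resize(c["image"][172:242,112:256],None,fx=5.5,fy=5.5,interpolation=cv2.INTER_CUBIC))
```

```text
60 5.54 along 60.33 lat -0.14 F 0.84 lat -5.06 Fz 4.5
95 6.13 along 96.23 lat -0.23 F 9.40 lat -4.60 Fz 4.4
98 6.48 along 98.27 lat -0.18 F -0.22 lat -4.33 Fz 5.2
100 6.83 along 100.22 lat -0.18 F 0.84 lat -5.05 Fz 5.6
102 7.18 along 102.23 lat -0.19 F 1.52 lat -4.89 Fz 5.7
```

Run:
```python
from h import *
d=np.array([-np.sin(.052),np.cos(.052)]); n=np.array([d[1],-d[0]]); p0=np.array([585,60.5]); low=0
for t in np.arange(103.5,130,1.5):
    bot.servo_line([*(p0+d*t),70],speed=30)
    bot.dwell(.1)
    s=bot.read_state(); f=s["ft_force"][:2]; e=s["ee_pos"][:2]-p0; F=f@d; low=min(low,F)
    print(t,round(s["clock"],2),"along %.2f lat %.2f F %.2f lat %.2f"%(e@d,e@n,F,f@n))
    if low<-3 and F>0: break
```

```text
103.5 7.58 along 103.73 lat -0.18 F 1.42 lat -5.25
105.0 7.93 along 105.22 lat -0.17 F 1.41 lat -4.70
106.5 8.28 along 106.72 lat -0.19 F 0.48 lat -5.15
108.0 8.63 along 108.20 lat -0.17 F 1.30 lat -4.84
109.5 8.98 along 109.70 lat -0.18 F 1.80 lat -4.60
111.0 9.33 along 111.23 lat -0.17 F 0.00 lat -4.21
112.5 9.68 along 112.72 lat -0.18 F 0.49 lat -4.37
114.0 10.03 along 114.22 lat -0.19 F 0.81 lat -4.53
115.5 10.38 along 115.71 lat -0.17 F 1.05 lat -5.43
117.0 10.73 along 117.22 lat -0.17 F 0.24 lat -4.86
118.5 11.08 along 118.74 lat -0.18 F 0.87 lat -4.77
120.0 11.43 along 120.22 lat -0.18 F 0.96 lat -4.94
121.5 11.78 along 121.72 lat -0.18 F 1.54 lat -4.38
123.0 12.13 along 123.24 lat -0.19 F 0.97 lat -5.78
124.5 12.48 along 124.70 lat -0.19 F 1.70 lat -5.53
126.0 12.83 along 126.25 lat -0.18 F 1.36 lat -4.79
127.5 13.18 along 127.74 lat -0.19 F 0.72 lat -5.59
129.0 13.53 along 129.24 lat -0.19 F 0.26 lat -5.13
```

Run:
```python
from h import *
s=bot.read_state(); print(s["ee_pos"],s["grip_width"],s["grip_force"],s["clock"])
c=bot.read_camera("top"); a=c["image"][152:242,112:256]
e=bot.read_camera("side"); b=e["image"][220:380,150:300]
A=cv2.resize(a,(700,438),interpolation=cv2.INTER_CUBIC)
cv2.imwrite("pics/c.png",A)
cv2.imwrite("pics/d.png",cv2.resize(b,(560,597),interpolation=cv2.INTER_CUBIC))
```

```text
[578.0947706  189.5549191   70.64727698] 19.014251303313664 24.378805495798588 13.5333
```

View pics/d.png

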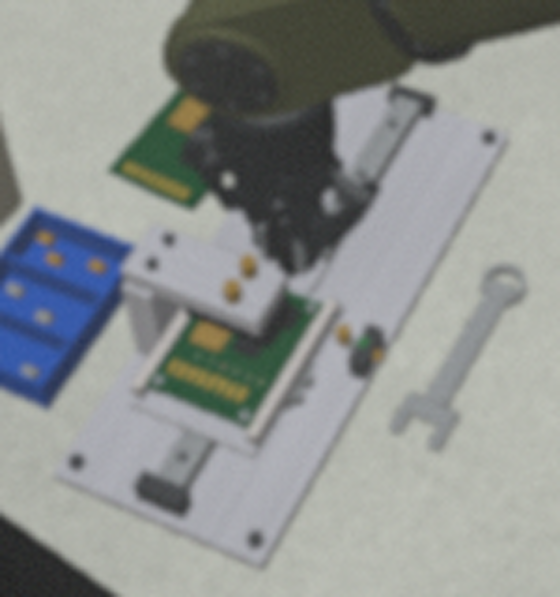

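View pics/c.png

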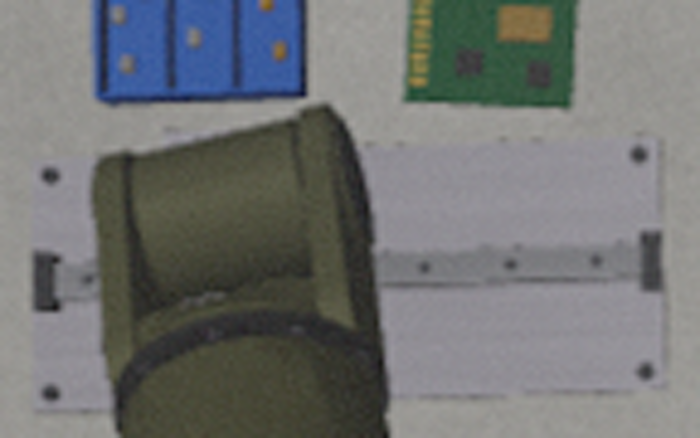

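The carrier ran past the station: its plate is beyond the head. The catch must lie around 85 mm of travel, consistent with the catch at rail y=15. I still hold the knob, so I'll bring it back slowly, watching the force.

Run:
```python
from h import *
d=np.array([-np.sin(.052),np.cos(.052)]); p0=np.array([585,60.5]); hi=lo=0
bot.servo_line([*(p0+d*103),70],speed=60); bot.dwell(.1)
for t in np.arange(101,75,-1.5):
    bot.servo_line([*(p0+d*t),70],speed=30)
    bot.dwell(.1)
    s=bot.read_state(); e=s["ee_pos"][:2]-p0; F=s["ft_force"][:2]@d; hi=max(hi,F)
    if hi>4: lo=min(lo,F)
    print(t,round(s["clock"],2),"along %.2f F %.2f w %.2f"%(e@d,F,s["grip_width"]))
    if hi>4 and lo<-2 and F>lo+2: break
```

```text
101.0 14.67 along 100.99 F -0.77 w 19.08
99.5 15.02 along 99.48 F -1.16 w 19.23
98.0 15.37 along 97.99 F -0.59 w 19.17
96.5 15.72 along 96.92 F 1.82 w 19.02
95.0 16.07 along 96.35 F 10.57 w 19.10
93.5 16.42 along 94.46 F 6.87 w 18.88
92.0 16.77 along 92.50 F 2.96 w 19.47
90.5 17.12 along 90.85 F 2.53 w 18.93
89.0 17.47 along 89.15 F 0.63 w 18.77
87.5 17.82 along 87.46 F -0.83 w 19.24
86.0 18.17 along 85.85 F -1.69 w 19.14
84.5 18.52 along 84.30 F -2.66 w 19.28
83.0 18.87 along 83.28 F 2.37 w 19.18
```

Run:
```python
from h import *
d=np.array([-np.sin(.052),np.cos(.052)]); p0=np.array([585,60.5]); 
bot.move_gripper(45,25); s=bot.read_state(); print(s["clock"],s["ee_pos"],s["ft_force"])
p=s["ee_pos"]; bot.servo_line([p[0],p[1],170],speed=150)
sw=np.array([526.2,-308.5]); bot.move_to([*sw,190],down(.72)); 
s=bot.read_state(); print(s["clock"],s["ee_pos"],s["joint_positions"])
w=bot.read_camera("wrist"); c=bot.read_camera("top")
im=c["image"]; old=np.load("top.npz")["im"]
# knob: dark blob differential
def blob(im,c0):
    g=255-cv2.cvtColor(im,cv2.COLOR_BGR2GRAY).astype(float)
    x,y=c0
    for _ in range(8):
        u,v=np.meshgrid(np.arange(560),np.arange(420)); m=(np.hypot(u-x,v-y)<6)
        k=m*np.clip(g-150,0,None); x,y=(k*u).sum()/k.sum(),(k*v).sum()/k.sum()
    return x,y
a=blob(old,(225.5,204)); b=blob(im,(225.5-84/2.56,205))
A,B=onplane(TOP,[a,b],78)[:,:2]; print(a,b,A,B,(B-A)@d,(B-A)@[d[1],-d[0]])
print({k:v for k,v in w.items() if k not in("image","depth")})
np.savez("w.npz",im=w["image"],d=w["depth"],mount=w["mount"],ee=s["ee_pos"],q=s["tool_rot"],fovy=w["fovy"],cx=w["cx"],cy=w["cy"])
top=cv2.resize(im[160:245,112:256],(560,331),interpolation=cv2.INTER_CUBIC)
cv2.imwrite("pics/e.png",top); cv2.imwrite("pics/w.png",cv2.resize(w["image"],(800,600)))
```

```text
19.2333 [580.72486009 143.32072242  69.98263663] [ 0.27743599  0.87632759 -0.3511236 ]
21.7167 [ 526.67385708 -307.5770197   189.89405822] [-5.88670518e-01  4.84319519e-01  1.40970130e+00  1.54968282e-04
  1.24774091e+00  2.60417147e-01]
(np.float64(225.32904884318765), np.float64(204.06898029134533)) (np.float64(195.0466274332277), np.float64(205.15482118605703)) [583.91597282  59.79416612] [579.5417962  142.04387162] 82.36588365284507 -0.09320661004662355
{'fovy': 65.70646984690485, 'cx': 280.0896793935849, 'cy': 207.64490666887667, 'mount': array([[-2.50880921e-04, -9.58653705e-01, -2.84575140e-01,
         7.25912421e+01],
       [ 9.99999962e-01, -2.73520122e-04,  3.98143243e-05,
        -6.42781443e-01],
       [-1.16005176e-04, -2.84575119e-01,  9.58653737e-01,
        -1.24873345e+02],
       [ 0.00000000e+00,  0.00000000e+00,  0.00000000e+00,
         1.00000000e+00]])}
```

View pics/e.png

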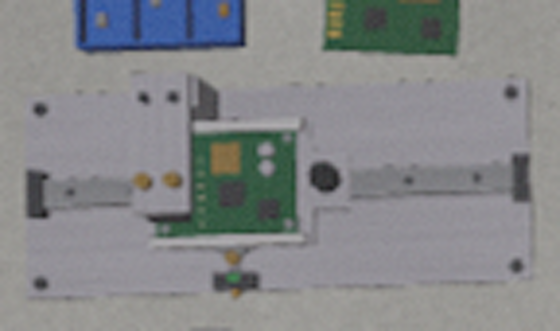

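View pics/w.png

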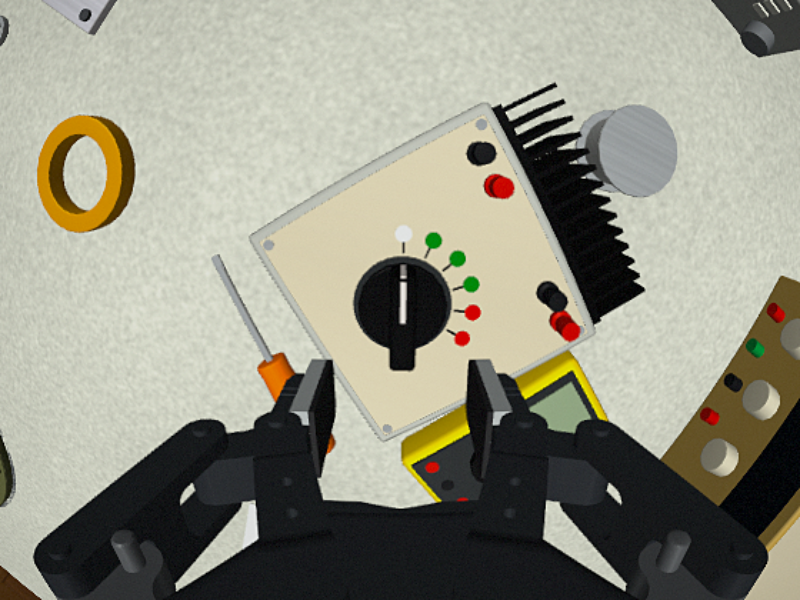

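Top crop: carrier at rest with the knob at (325,178), moved 82.4 mm and in line with the catch, so it has clicked in. Wrist picture: dots white (403,233), green (433,240),(457,258),(471,284), red (472,312),(462,338). The bar runs vertically at column 403.

Run:
```python
from h import *
from scipy.optimize import least_squares
np.set_printoptions(precision=3,suppress=True)
w=np.load("w.npz"); f=210/np.tan(np.radians(w["fovy"])/2); T=rot(w["q"]); m=w["mount"]
def ray(uv,z):
    uv=(np.array(uv,float)+.5)*.7-.5-[w["cx"],w["cy"]]; r=np.hypot(*uv.T); th=r/f
    d=np.c_[uv/r[:,None]*np.sin(th)[:,None],np.cos(th)]@m[:3,:3].T@T.T; e=w["ee"]+T@m[:3,3]
    return e+d*((z-e[2])/d[:,2])[:,None]
D=ray([(403,233),(433,240),(457,258),(471,284),(472,312),(462,338)],72)[:,:2]
s=least_squares(lambda x:np.hypot(*(D-x[:2]).T)-x[2],[526,-308,38]).x; print(s,np.arctan2(*(D-s[:2]).T[::-1]))
P=ray([(403,266),(403,323),(391,368),(414,368)],107.5)[:,:2]; print(P,np.arctan2(*(P[0]-P[1])[::-1]),"bar far end mid->axis",P[2:].mean(0)+24*np.array([np.cos(.72),np.sin(.72)]))
```

```text
[ 523.879 -310.145   39.421] [ 0.705  0.288 -0.128 -0.55  -0.963 -1.378]
[[ 546.402 -290.972]
 [ 525.683 -309.255]
 [ 504.123 -320.425]
 [ 511.588 -328.92 ]] 0.7230195128967783 bar far end mid->axis [ 525.899 -308.847]
```

Run:
```python
from h import *
np.set_printoptions(precision=2,suppress=True)
c=np.array([525.6,-309.2]); y0=.715
def st(l):
    s=bot.read_state(); M=rot(s["tool_rot"]); print(l,round(s["clock"],2),s["ee_pos"],"yaw %.3f"%np.arctan2(M[1,0],M[0,0]),s["ft_force"],s["moment"],round(s["grip_width"],1),round(s["grip_force"],1)); return s
bot.move_to([*c,150],down(y0)); st("above")
print(bot.servo_line([*c,102],speed=80,until_force=10)); st("down")
bot.move_gripper(8,50); bot.dwell(.2); st("grip")
for a in (.1,.2): bot.move_to([*c,102],down(y0-a)); bot.dwell(.15); st(a)
```

```text
above 22.1 [ 525.35 -308.43  149.27] yaw 0.716 [-0.22 -0.22  0.49] [-0.03 -0.02  0.02] 44.8 0.0
False
down 22.85 [ 525.79 -309.31  102.28] yaw 0.715 [ 0.32 -0.3   0.96] [-0.04 -0.07  0.01] 45.2 0.0
grip 23.43 [ 525.88 -309.42  102.58] yaw 0.715 [ 0.82 -1.08  4.71] [-0.16 -0.1  -0.22] 11.8 50.0
0.1 23.83 [ 525.96 -309.53  102.58] yaw 0.617 [ 2.1  -2.47  6.  ] [-0.39 -0.26  0.03] 12.1 50.1
0.2 24.23 [ 526.03 -309.68  102.62] yaw 0.519 [ 2.57 -2.61  4.3 ] [-0.59 -0.42  0.08] 12.2 50.1
```

Run:
```python
from h import *
np.set_printoptions(precision=2,suppress=True)
c=np.array([525.6,-309.2]); y0=.715
for a in (.3,.4,.5,.65,.8,.9,1.0,1.1,1.2,1.262):
    bot.move_to([*c,102],down(y0-a)); bot.dwell(.15)
    s=bot.read_state(); M=rot(s["tool_rot"]); print(a,round(s["clock"],2),s["ee_pos"],"yaw %.3f"%np.arctan2(M[1,0],M[0,0]),s["ft_force"],s["moment"],round(s["grip_width"],1),round(s["grip_force"],1))
w=bot.read_camera("wrist"); cv2.imwrite("pics/w2.png",cv2.resize(w["image"],(800,600)))
```

```text
0.3 24.63 [ 526.1  -309.78  102.61] yaw 0.419 [ 3.47 -5.44  4.81] [-0.74 -0.56  0.01] 12.3 50.0
0.4 25.03 [ 526.13 -309.91  102.6 ] yaw 0.319 [ 4.15 -5.91  3.34] [-0.95 -0.7  -0.03] 12.1 49.9
0.5 25.43 [ 526.18 -310.03  102.61] yaw 0.219 [ 4.57 -7.46  3.26] [-1.12 -0.76  0.06] 12.2 49.9
0.65 25.85 [ 526.21 -310.26  102.6 ] yaw 0.069 [ 4.87 -8.24  2.02] [-1.42 -0.88 -0.  ] 12.1 49.8
0.8 26.27 [ 526.21 -310.47  102.61] yaw -0.081 [  5.34 -10.78   2.17] [-1.68 -0.94  0.01] 12.0 49.7
0.9 26.67 [ 526.18 -310.6   102.64] yaw -0.181 [  4.94 -10.48   2.01] [-1.87 -0.91  0.13] 12.2 49.7
1.0 27.07 [ 526.14 -310.73  102.63] yaw -0.281 [  4.83 -11.45   2.11] [-2.01 -0.87  0.06] 12.0 49.7
1.1 27.47 [ 526.1  -310.9   102.65] yaw -0.381 [  4.83 -12.92   1.92] [-2.15 -0.82  0.08] 11.9 49.6
1.2 27.87 [ 526.07 -311.01  102.65] yaw -0.481 [  3.51 -13.42   1.55] [-2.35 -0.7   0.09] 12.5 49.6
1.262 28.27 [ 526.01 -311.09  102.64] yaw -0.543 [  3.98 -14.85   1.59] [-2.41 -0.68  0.1 ] 12.1 49.6
```

View pics/w2.png

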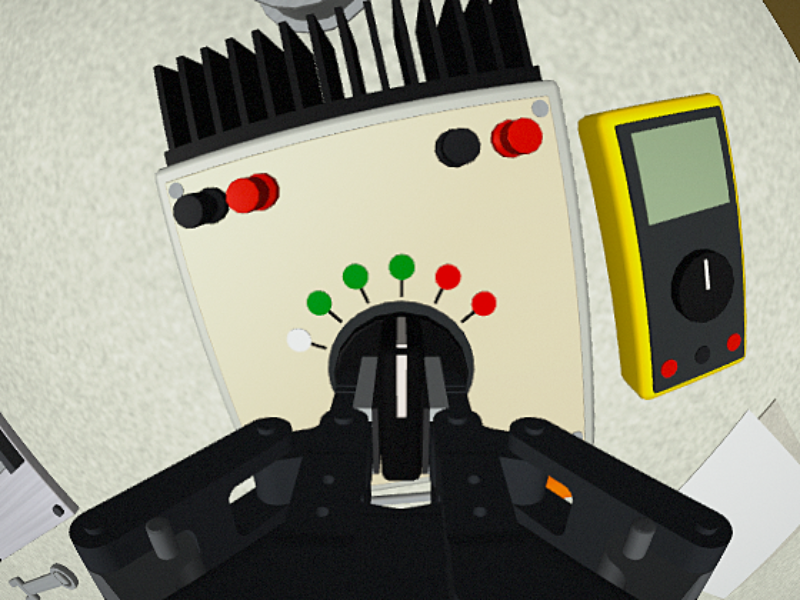

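The pointer (402, 320–415) points straight at the third green dot (402,267). The grip is firm, and the carrier hasn't been touched since it clicked in, so I'm handing in.

```bash
python3 -c "
from h import *
print(bot.finish_job())"
```

```text
the job is handed in; nothing more can be done
None
```

The job is handed in at about 28 s: the carrier sits in the catch at the test station and the gripper is holding the switch at step 3, but on the first push the carrier ran past the station and I had to draw it back (before touching the switch).

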